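Try the pedal bin on the shop counter

TASK

Try out the square pedal bin before it goes on display, using only touches of the fingertips: push the soap dish aside along the counter until it is well clear of the bin's pedal, then press the pedal all the way down so that the lid stands fully open, and keep it open for about two seconds. Then let the pedal come up slowly so that the lid closes without slamming, and come away. Work the lid only by its pedal, lift nothing, and leave the round bin and everything else as they are.

Things in the scene. Friction and masses are not known exactly. Their poses are not given: they have to be found in the camera images.
- square_bin: Square pedal bin of brushed steel, 140 x 140 mm and 130 mm high (146 mm with its lid shut), fixed to the counter. Origin: centre of its underside on the counter. Its front with the pedal faces its own -x; +z is up. It stands left or right of the round bin.
- square_bin_pedal_top (a point): Centre of the upper face of the square bin's pedal plate: black, 60 mm wide (bin's y), 30 mm deep (bin's x), 8 mm thick, on a 22 mm wide steel arm out of the bin's front. At rest it is 138 mm in front of the bin's centre and 53 mm above the counter, the plate's front edge 154 mm in front; fully pressed it is 22 mm above the counter, 139 mm in front. Moves with the pedal.
- square_bin_pedal (a joint): Angle of the square bin's pedal, rad: 0 at rest (plate raised, sloping up 0.16 rad away from the bin), growing as it is pressed, 0.33 at the bottom stop. The pivot lies along the bin's y, 45 mm in front of the bin's centre and 34 mm above the counter. Pressing takes about 3 to 7 N; let go, the weight of the lid brings it back up at once.
- square_bin_lid (a joint): Angle of the square bin's lid, rad: 0 shut, about 1.19 fully open. A steel plate 150 x 148 x 14 mm, hinged on the bin's far (+x) upper rim, 72 mm behind its centre and 130 mm up, and linked to the pedal: lid angle = 3.6 x pedal angle. Nothing damps it: if the pedal is let go it slams.
- soap_dish: Loose round white soap dish, open on top: 90 mm across at the rim, 86 mm at the foot, 28 mm high, about 0.2 kg. Origin: centre of its underside. At the start its edge reaches under the front edge of the square bin's pedal, so the pedal cannot go all the way down; its centre is about 185 mm in front of the bin's centre.
- round_bin: Round pedal bin of brushed steel, 148 mm across, 190 mm high with its lid, with a pedal like the square bin's (plate centre 138 mm in front of its centre, 53 mm up). Fixed. Origin: centre of its underside; its pedal faces its own -x. The counter between the two bins' pedals (at least 150 mm) is free. To be left alone.
- round_bin_lid (a joint): Angle of the round bin's lid, rad: 0 shut. It stays shut.
- tumbler: White tumbler, 62 mm across, 100 mm high, standing between the bins. Loose; origin: centre of its underside. Left alone.
- pump_bottle: White soap pump bottle, 68 mm across, 180 mm high, out to one side. Loose; origin: centre of its underside. Left alone.
- jar: White jar with steel cap, 72 mm across, 90 mm high, out to the other side. Loose; origin: centre of its underside. Left alone.
- nail_brush: Wooden nail brush, 45 x 85 x 31 mm, lying near the robot. Loose; origin: centre of its underside. Left alone.
- soap_bar: Pale soap bar, 50 x 80 x 25 mm, lying near the robot. Loose; origin: centre of its underside. Left alone.

How it is judged (in metres and radians):
On the way, in this order (a step that is already met when the one before it is completed fails the run):
1. the soap dish is clear of the pedal, with the lid still shut ((x of soap_dish in the frame of square_bin below -0.201 m or y of soap_dish in the frame of square_bin above 0.074 m or y of soap_dish in the frame of square_bin below -0.074 m or (x of soap_dish in the frame of square_bin below -0.172 m and (y of soap_dish in the frame of square_bin above 0.066 m or y of soap_dish in the frame of square_bin below -0.066 m))) and value of joint square_bin_lid below 0.15 rad), for 0.2 s.
2. the lid is held fully open by the pedal for at least 1.5 s (value of joint square_bin_lid above 1.05 rad and (x of soap_dish in the frame of square_bin below -0.201 m or y of soap_dish in the frame of square_bin above 0.074 m or y of soap_dish in the frame of square_bin below -0.074 m or (x of soap_dish in the frame of square_bin below -0.172 m and (y of soap_dish in the frame of square_bin above 0.066 m or y of soap_dish in the frame of square_bin below -0.066 m)))), for 1.5 s.
3. the lid is shut again (value of joint square_bin_lid below 0.05 rad), for 0.2 s.
At the end, for the whole second after the job is handed in: Square bin: lid shut (under 0.05 rad), pedal up (under 0.02 rad). Soap dish flat, still, clear of the pedal: its centre over 201 mm in front of the bin's centre, or over 74 mm to a side of its middle line (66 mm if over 172 mm in front). Round bin shut (value of joint each of square_bin_lid, round_bin_lid below 0.05 rad and value of joint square_bin_pedal below 0.02 rad and (x of soap_dish in the frame of square_bin below -0.201 m or y of soap_dish in the frame of square_bin above 0.074 m or y of soap_dish in the frame of square_bin below -0.074 m or (x of soap_dish in the frame of square_bin below -0.172 m and (y of soap_dish in the frame of square_bin above 0.066 m or y of soap_dish in the frame of square_bin below -0.066 m))) and height (world z) of soap_dish below 0.004 m and angle between soap_dish's own z axis and vertical below 0.05 rad and linear speed of soap_dish below 0.01 m/s); the robot touches nothing.
It fails at once if the lid swings down faster than 2.5 rad/s: it slams (velocity of joint square_bin_lid below -2.5 rad/s).
It fails at once if the robot touches the square bin's lid (contact force between any of the fingers, the arm and square_bin_lid above 0.5 N).
It fails at once if the soap dish is lifted or tipped (height (world z) of soap_dish above 0.012 m or angle between soap_dish's own z axis and vertical above 0.3 rad).
It fails at once if the round bin's lid is opened (value of joint round_bin_lid above 0.2 rad).
It fails at once if a bystander is moved more than 20 mm (distance of any of tumbler, pump_bottle, jar, nail_brush, soap_bar from where it was at the start of the episode above 0.02 m).
It also fails if it takes over 64 s, if anything falls off the work surface, if the arm or the gripper's body presses on something with over 40 N, if the wrist force passes 120 N, or if a joint passes its speed limit or range.

ROBOT

A 6-joint arm with a two-finger parallel gripper is mounted at the origin on the work surface. World frame = base frame: x ahead of the robot, y to its left, z up, the work surface at z = 0. Lengths are in m, angles in degrees, forces in N, time in s.
With the tool pointing down it reaches from about 0.35 to 0.875 m from the base axis. Payload 4.2 kg.
Tool frame: the origin (TCP) lies between the finger pads; the fingertips stand 11 mm ahead of it and the grasp point (between the pads) lies 8 mm behind it; z points along the fingers, y is the direction in which the jaws open and shut (so a half turn about z gives the same grasp; the last joint's range is limited). The gripper opens to 87 mm and grips with 3 to 60 N. Pads are 19 mm wide; open, the fingers measure 117 mm over their backs; the gripper's body (75 mm by 190 mm) begins 51 mm behind the grasp point.
Start: joints at [89.416, 22.042, 0.453, 0, -68.411, -14.817], TCP at [0.166, 0.603, 0.234] pointing down, gripper open.
Joint ranges: [-179.83, 179.83], [-69.29, 118.12], [-61.27, 80.66], [-181.25, 117.63], [-171.15, -9.14], [-177.46, 177.46]. Speed limits (degrees/s): [159.86, 159.86, 180, 180, 180, 180].

INTERFACE

Orientations are given as a 3x3 rotation matrix whose columns are the frame's x, y, z axes.
In Python, from station import sense, capture, get_calibration, finish_job, search_frame, cut_out gives the robot as it stands.
- The arm moves only by the tool arm_command, never from a script. Its argument "rows" is a list of rows, each an object with "fingers": the opening in per cent of the stroke, from 0 (shut) to 100 (fully open); "travel": the shift along the tool's x, y, z in cm, a list of three; "roll": the turn about the tool's z in degrees. A call has 1 to 10 rows; each row is the pose to reach, as a shift and turn from the pose commanded when the call began, along the tool's axes at that moment; what a row does not reach only later rows make up. A row lasts 1/10 s, in which the tool goes at most 50 mm and 8.59 degrees, less where a joint would pass 70% of its speed; a pose out of reach is approached as far as the arm can. A call with a gripper value outside its range is refused whole. The fingers move at their own pace and stop on an object; the grip force is fixed at half the most. Time passes only in rows, so rows that repeat a pose let the fingers close. It gives the time, the measured TCP pose, the force and the opening at its end, in the units of the state.
- sense(): the state, without advancing time (a new reading comes with each control period).
- capture(name): name is "scene" or "top"; returns (picture, depth): 480x640x3 uint8, red, green, blue; 480x640 float32, m along the optical axis (not along the pixel's ray), 0 where there is no reading.
- get_calibration(name): a dict with "fov_y" (degrees; the focal length in pixels is half the picture's height over the tangent of half this angle, whatever the lens; pixels are square), "cx", "cy" (the principal point, pixels), "origin" and "attitude" of the camera in the world. Camera axes: x right, y down, z forward; pixel columns grow to the right and rows downward; lengths in m; the calibration is good to about 2 mm. A picture is of the moment at which its call begins. get_calibration takes no time and is no camera call.
- finish_job(): hands the job in, once; it reports no verdict.
Trained networks look in the newest picture that a camera, given by its name, has taken for a name from the list of things; names that differ only in an ending like _2 or _b are one class to them, and where a whole thing is asked for, a point or a joint stands for the part that bears it (a point fixed in the world has none). Each returns a list of dicts, best first, with "p" (0 to 1); they miss things now and then, are a little off and sometimes report something else, mostly with a low value. They report only what shows in the picture. A call takes as long as a camera call.
- search_frame(camera, label): "position" ([x, y, z] in m, in world coordinates, good to about 4 mm: the middle of the surface that is visible of it).
- cut_out(camera, label): "mask" (480x640 bool, what is visible of it).
The state is a dict: "time_s": time; "joints": joint angles; "joint_velocities": joint speeds; "effort": joint torques, N m; "tcp_pos": TCP position; "ee_rot": TCP orientation; "wrist_force": force on the tool from outside, world axes, zero at the start; "moment": the same for the moment, N m; "gripper_width": opening from 0.0 (shut) to 1.0 (fully open).
Only numpy, scipy, OpenCV 4.12 (cv2) and the standard library are available. Lean on these libraries where they do the work, as an engineer would, in place of code of your own. Each camera call takes 0.05 s, during which the arm holds its last target. There are 200 camera calls.

## Working session

There is one attempt and no reset: what is moved stays moved. The work goes in short steps, Python scripts to look and compute and a tool call to move; the robot and the scene stay as the last step left them, time stands still between calls to the robot, and variables do not carry over. Pictures are saved under pics/ and viewed, about 8 in all and at most 12, crops included, and the job is handed in when it is done.

Besides the shell and the picture viewer there is one more tool, called after "Request:" as name([rows], argument=value, ...), one row to a line, values as JSON. arm_command: Moves the arm, as the interface text tells. Its arguments: {"type":"object","properties":{"rows":{"type":"array","items":{"type":"object","properties":{"fingers":{"type":"number"},"travel":{"type":"array","items":{"type":"number"}},"roll":{"type":"number"}}}}},"required":["rows"]}

```bash
mkdir -p pics; cat > h.py <<'E'
import numpy as np, cv2
from station import *
def cloud(name,depth):
    c=get_calibration(name);f=240/np.tan(np.radians(c['fov_y'])/2)
    v,u=np.mgrid[:480,:640]
    P=np.stack([(u-c['cx'])/f*depth,(v-c['cy'])/f*depth,depth],-1)
    W=P@np.array(c['attitude']).T+np.array(c['origin'])
    W[depth==0]=np.nan
    return W
E
python3 - <<'E'
from h import *
s=sense();print(s['time_s'],s['tcp_pos'],s['ee_rot'],s['wrist_force'])
for n in('scene','top'):
    p,d=capture(n);cv2.imwrite(f'pics/{n}0.png',p[:,:,::-1]);np.savez(f'{n}0.npz',p=p,d=d)
    print(n,get_calibration(n)['origin'])
    for l in ['square_bin','square_bin_pedal_top','square_bin_lid','soap_dish','round_bin','tumbler','pump_bottle','jar','nail_brush','soap_bar']:
        print(l,[(np.round(r['position'],3).tolist(),round(r['p'],2)) for r in search_frame(n,l)[:3]])
E
```

```text
0.0 [0.16579285 0.6020116  0.23244817] [[ 9.64039176e-01 -2.65759631e-01 -5.35161970e-04]
 [-2.65760166e-01 -9.64036858e-01 -2.11440907e-03]
 [ 4.60087116e-05  2.18059791e-03 -9.99997621e-01]] [-0.05047196  0.02771167  0.43577151]
scene [ 1.63654458 -0.85433991  0.96581922]
square_bin [([0.694, 0.143, 0.113], 0.83)]
square_bin_pedal_top []
square_bin_lid [([0.678, 0.179, 0.145], 0.8)]
soap_dish [([0.471, 0.159, 0.009], 0.91)]
round_bin [([0.724, -0.199, 0.133], 0.76)]
tumbler [([0.717, -0.009, 0.07], 0.61)]
pump_bottle [([0.557, -0.478, 0.082], 0.9)]
jar [([0.604, 0.418, 0.07], 0.92), ([0.364, -0.206, 0.031], 0.43)]
nail_brush [([0.362, -0.209, 0.028], 0.72)]
soap_bar [([0.355, 0.241, 0.023], 0.86)]
top [0.43717013 0.02128276 1.16892001]
square_bin [([0.645, 0.178, 0.145], 0.81)]
square_bin_pedal_top [([0.53, 0.18, 0.051], 0.76)]
square_bin_lid [([0.662, 0.188, 0.143], 0.95)]
soap_dish [([0.471, 0.161, 0.002], 0.68)]
round_bin [([0.675, -0.157, 0.181], 0.9)]
tumbler []
pump_bottle [([0.523, -0.451, 0.108], 0.93)]
jar [([0.579, 0.416, 0.089], 0.9)]
nail_brush [([0.351, -0.201, 0.024], 0.87)]
soap_bar [([0.348, 0.249, 0.025], 0.72)]
```

View pics/top0.png

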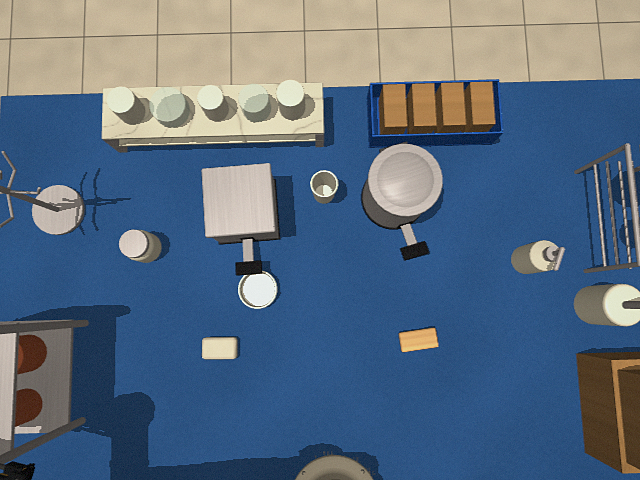

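View pics/scene0.png

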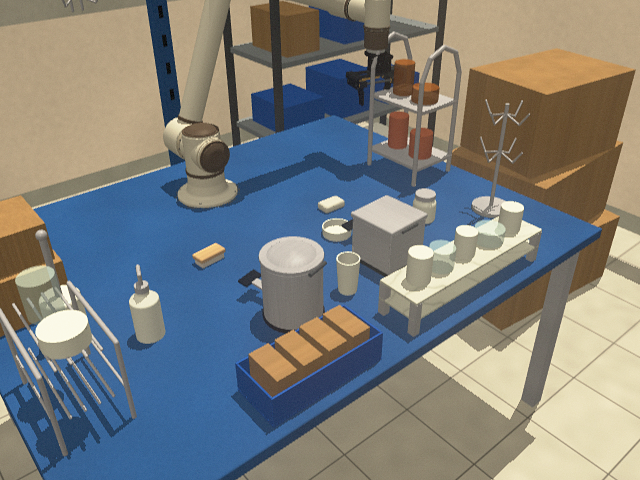

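Top view: the lid is centred near (239,202), the pedal plate near (249,267), the dish near (258,289) and the soap bar near (220,348). Next I'll measure the bin axis, pedal and dish from depth.

```bash
python3 - <<'E'
from h import *
z=np.load('top0.npz');W=cloud('top',z['d']);p=z['p'].astype(int)
x,y,h=W[...,0],W[...,1],W[...,2]
m=(abs(h-.146)<.012)&(abs(x-.66)<.12)&(abs(y-.185)<.12)
q=W[m];r=cv2.minAreaRect(q[:,:2].astype(np.float32));print('lid',r,np.median(q[:,2]),q.mean(0))
m=(h>.035)&(h<.075)&(abs(y-.18)<.06)&(x>.48)&(x<.56)
dark=m&(p.sum(2)<150)
q=W[dark];r=cv2.minAreaRect(q[:,:2].astype(np.float32));print('plate',r,q.mean(0),len(q))
m=(h>.003)&(h<.036)&(abs(y-.165)<.07)&(x>.4)&(x<.53)&(p.min(2)>100)
q=W[m];c,rad=cv2.minEnclosingCircle(q[:,:2].astype(np.float32));print('dish',c,rad,q.mean(0),np.percentile(q[:,2],[1,50,95]))
m=(h>.015)&(h<.04)&(abs(y-.25)<.08)&(x>.28)&(x<.41)
q=W[m];print('bar',cv2.minAreaRect(q[:,:2].astype(np.float32)),np.median(q[:,2]))
print('table',np.nanmedian(h[300:330,100:180]))
# in front bin hand-fit via lid sides and scene view
z=np.load('scene0.npz');W=cloud('scene',z['d']);q=W.reshape(-1,3)
m=(abs(q[:,2]-.146)<.006)&(abs(q[:,0]-.66)<.12)&(abs(q[:,1]-.185)<.12)
q=q[m];print('lid scene',cv2.minAreaRect(q[:,:2].astype(np.float32)),q.mean(0))
E
```

```text
lid ((0.6624458432197571, 0.18861588835716248), (0.15078981220722198, 0.1490057110786438), 3.529879093170166) 0.14652513457420158 [0.66054994 0.1876295  0.14644213]
plate ((0.5247594714164734, 0.179805725812912), (0.030122939497232437, 0.05869969353079796), 4.011016845703125) [0.52456612 0.17923305 0.05350765] 338
dish (0.47715404629707336, 0.16380123794078827) 0.04498201608657837 [0.47534294 0.16393152 0.0110996 ] [0.00322334 0.00762387 0.02989242]
bar ((0.3457643985748291, 0.25307199358940125), (0.0793604850769043, 0.0472559854388237), 88.45397186279297) 0.025272383379521424
table 0.0007229939105708461
lid scene ((0.6644816994667053, 0.18661008775234222), (0.15660293400287628, 0.15647900104522705), 2.697793483734131) [0.66968979 0.18122662 0.14533562]
```

```bash
python3 - <<'E'
from h import *
for n in('top','scene'):
    W=cloud(n,np.load(n+'0.npz')['d']).reshape(-1,3);W=W[~np.isnan(W[:,0])]
    print(n,'max z (cm) rows x 0..0.6, cols y 0.8..0.1')
    for x in np.arange(0,.6,.05):
        print('%.2f'%x,[int(100*max(W[(abs(W[:,0]-x)<.025)&(abs(W[:,1]-y)<.025)][:,2],default=-.01)) for y in np.arange(.8,.05,-.05)])
E
```

```text
top max z (cm) rows x 0..0.6, cols y 0.8..0.1
0.00 [-1, -1, -1, -1, -1, -1, -1, -1, -1, -1, -1, -1, -1, -1, -1]
0.05 [-1, -1, 0, 0, 0, 0, 0, 0, 0, 0, 0, 0, 0, 0, 1]
0.10 [-1, 0, 0, 0, 0, 0, 0, 0, 0, 0, 0, 0, 0, 0, 0]
0.15 [-1, 0, 0, 0, 0, 33, 33, 0, 0, 0, 0, 0, 0, 0, 0]
0.20 [-1, -1, 7, 15, 27, 33, 33, 0, 0, 0, 0, 0, 0, 0, 0]
0.25 [-1, -1, 7, 16, 27, 27, 0, 0, 0, 0, 0, 0, 0, 0, 0]
0.30 [-1, -1, 6, 15, 26, 26, 0, 0, 0, 0, 2, 2, 2, 0, 0]
0.35 [-1, -1, -1, 15, 26, 26, 0, 0, 0, 0, 3, 3, 3, 0, 0]
0.40 [-1, 6, 6, 15, 26, 32, 0, 0, 0, 0, 0, 0, 0, 0, 0]
0.45 [0, 0, 0, 0, 0, 0, 0, 0, 1, 0, 0, 0, 3, 3, 3]
0.50 [0, 0, 0, 0, 0, 0, 0, 0, 0, 0, 0, 0, 6, 5, 3]
0.55 [0, 0, 0, 0, 0, 0, 0, 9, 9, 0, 0, 0, 6, 5, 0]
scene max z (cm) rows x 0..0.6, cols y 0.8..0.1
0.00 [0, 0, 0, 0, 49, 51, 54, 55, 57, 57, 0, 0, 0, 0, 1]
0.05 [0, 0, 0, 0, 55, 55, 56, 57, 57, 57, 0, 0, 0, 0, 1]
0.10 [-1, 0, 0, 0, 56, 56, 33, 0, 0, 0, 0, 0, 0, 0, 0]
0.15 [-1, -1, 33, 30, 56, 57, 33, 0, 0, 0, 0, 0, 0, 0, 0]
0.20 [-1, 42, 45, 55, 57, 57, 33, 0, 0, 0, 0, 0, 0, 0, 0]
0.25 [-1, 6, 37, 37, 37, 26, 0, 0, 0, 0, 0, 0, 0, 0, 0]
0.30 [-1, -1, 37, 37, 33, 26, 0, 0, 0, 0, 0, 2, 2, 0, 0]
0.35 [0, 26, 31, 31, 31, 26, 0, 0, 0, 0, 2, 2, 3, 0, 0]
0.40 [0, 42, 45, 46, 45, 40, 0, 0, 0, 0, 1, 1, 1, 0, 0]
0.45 [0, 28, 41, 26, 26, 35, 0, 0, -1, -1, -1, 0, 3, 3, 2]
0.50 [0, 0, 0, 0, 0, 0, 0, 0, -73, -74, -73, -74, 5, 5, 3]
0.55 [0, 0, 0, 0, 0, 0, 0, 9, 9, -73, -73, -73, 5, 5, 0]
```

Request:
arm_command([
  {"fingers":46,"travel":[1.1,5,0],"roll":0},
  {"fingers":46,"travel":[2.2,10,0],"roll":0},
  {"fingers":46,"travel":[3.4,15,0],"roll":0},
  {"fingers":46,"travel":[4.6,20.5,0],"roll":0},
  {"fingers":46,"travel":[4.6,20.5,0],"roll":0},
  {"fingers":46,"travel":[9,21.4,0],"roll":0},
  {"fingers":46,"travel":[13.5,22.3,0],"roll":8},
  {"fingers":46,"travel":[18,23.2,0],"roll":16},
  {"fingers":46,"travel":[22.5,24.1,0],"roll":24},
  {"fingers":46,"travel":[27,25,0],"roll":32},
])

```text
time_s: 2.1
tcp_pos: [0.3618, 0.2895, 0.2341]
ee_rot: [[0.673, -0.74, 0.001], [-0.74, -0.673, 0.001], [-0.0, -0.002, -1.0]]
wrist_force: [0.6, 1.4, 0.4]
gripper_width: 0.462
```

Request:
arm_command([
  {"fingers":46,"travel":[4,-1.3,0],"roll":8},
  {"fingers":46,"travel":[8,-2.6,0],"roll":16},
  {"fingers":46,"travel":[10.7,-3.6,1],"roll":24},
  {"fingers":46,"travel":[10.7,-3.6,4],"roll":32},
  {"fingers":46,"travel":[10.7,-3.6,8],"roll":39},
  {"fingers":46,"travel":[10.7,-3.6,12],"roll":39},
  {"fingers":46,"travel":[10.7,-3.6,13.4],"roll":39},
  {"fingers":46,"travel":[10.7,-3.6,13.4],"roll":39},
])

```text
time_s: 2.9
tcp_pos: [0.458, 0.2346, 0.0971]
ee_rot: [[0.062, -0.998, -0.004], [-0.998, -0.062, -0.004], [0.004, 0.004, -1.0]]
wrist_force: [0.0, 0.3, -0.0]
gripper_width: 0.464
```

```bash
python3 - <<'E'
from h import *
s=sense();print(s['tcp_pos'],s['ee_rot'],s['wrist_force'],s['gripper_width'])
p,d=capture('top');cv2.imwrite('pics/top1.png',cv2.resize(p[180:380,150:400,::-1],None,fx=3,fy=3))
E
```

```text
[0.45802688 0.2346058  0.09705004] [[ 0.06245348 -0.99803974 -0.0040306 ]
 [-0.9980415  -0.06243814 -0.00382539]
 [ 0.00356622  0.00426162 -0.99998456]] [ 0.04556033  0.29200923 -0.01163911] 0.4638140844298427
```

View pics/top1.png

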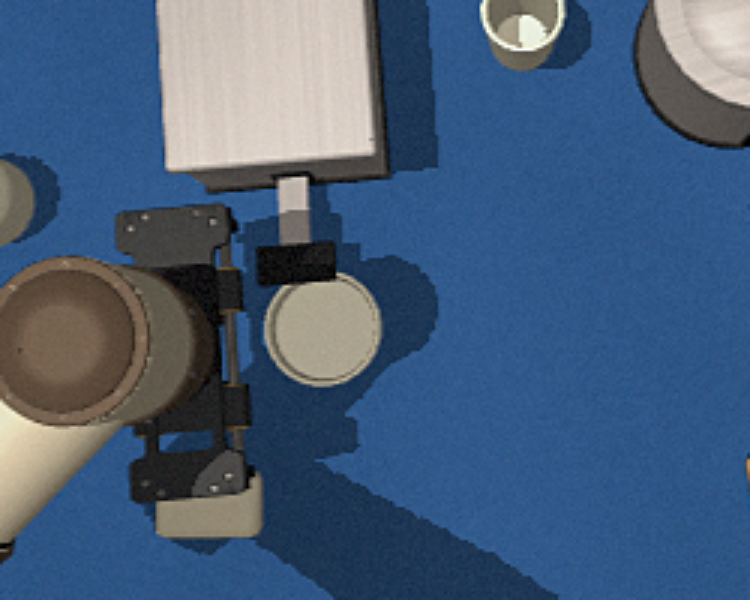

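Fingers are left of the dish (crop fingers at (235,290)/(240,405), dish (323,328)), and the way down is clear. Lowering, then pushing.

Request:
arm_command([
  {"fingers":46,"travel":[0,0,3],"roll":0},
  {"fingers":46,"travel":[0,0,5],"roll":0},
  {"fingers":46,"travel":[0,0,6.5],"roll":0},
  {"fingers":46,"travel":[0,0,7.2],"roll":0},
  {"fingers":46,"travel":[0.5,0,7.2],"roll":0},
  {"fingers":46,"travel":[1,0,7.2],"roll":0},
  {"fingers":46,"travel":[1.5,0,7.2],"roll":0},
  {"fingers":46,"travel":[2,0,7.2],"roll":0},
  {"fingers":46,"travel":[2.5,0,7.2],"roll":0},
  {"fingers":46,"travel":[3,0,7.2],"roll":0},
])

```text
time_s: 3.95
tcp_pos: [0.4617, 0.206, 0.0283]
ee_rot: [[0.063, -0.998, 0.002], [-0.998, -0.063, 0.002], [-0.002, -0.003, -1.0]]
wrist_force: [-0.1, 2.3, 2.0]
gripper_width: 0.458
```

Request:
arm_command([
  {"fingers":46,"travel":[0.6,0,0],"roll":0},
  {"fingers":46,"travel":[1.2,0,0],"roll":0},
  {"fingers":46,"travel":[1.8,0,0],"roll":0},
  {"fingers":46,"travel":[2.4,0,0],"roll":0},
  {"fingers":46,"travel":[3,0,0],"roll":0},
  {"fingers":46,"travel":[3.6,0,0],"roll":0},
  {"fingers":46,"travel":[4.2,0,0],"roll":0},
  {"fingers":46,"travel":[4.8,0,0],"roll":0},
])

```text
time_s: 4.75
tcp_pos: [0.4633, 0.1568, 0.0274]
ee_rot: [[0.062, -0.998, -0.001], [-0.998, -0.062, -0.001], [0.0, 0.001, -1.0]]
wrist_force: [-0.1, 1.8, 0.8]
gripper_width: 0.459
```

Request:
arm_command([
  {"fingers":46,"travel":[0.6,0,0],"roll":0},
  {"fingers":46,"travel":[1.2,0,0],"roll":0},
  {"fingers":46,"travel":[1.8,0,0],"roll":0},
  {"fingers":46,"travel":[2.4,0,0],"roll":0},
  {"fingers":46,"travel":[3,0,0],"roll":0},
  {"fingers":46,"travel":[3.5,0,0],"roll":0},
  {"fingers":46,"travel":[3.7,0,0],"roll":0},
  {"fingers":46,"travel":[3.7,0,0],"roll":0},
  {"fingers":46,"travel":[1.5,0,0],"roll":0},
  {"fingers":46,"travel":[0,0,0],"roll":0},
])

```text
time_s: 5.75
tcp_pos: [0.4636, 0.158, 0.0275]
ee_rot: [[0.063, -0.998, -0.0], [-0.998, -0.063, -0.0], [0.0, 0.0, -1.0]]
wrist_force: [0.2, -0.1, 0.5]
gripper_width: 0.458
```

```bash
cat > look.py <<'E'
from h import *
import sys
o=np.array([.6625,.1886]);t=np.radians(3.7);R=np.array([[np.cos(t),-np.sin(t)],[np.sin(t),np.cos(t)]])
s=sense();print(s['time_s'],s['tcp_pos'],s['wrist_force'],'tcp in bin',(np.array(s['tcp_pos'][:2])-o)@R)
for n in('top','scene'):
    p,d=capture(n);W=cloud(n,d)
    r=cut_out(n,'soap_dish')
    if r:
        q=W[r[0]['mask']];q=q[(q[:,2]>.002)&(q[:,2]<.04)]
        c,rad=cv2.minEnclosingCircle(q[:,:2].astype(np.float32));print(n,'dish',c,rad,'bin frame',(np.array(c)-o)@R,r[0]['p'])
    cv2.imwrite(f'pics/{n}{sys.argv[1]}.png',cv2.resize(p[180:380,150:400,::-1] if n=='top' else p[130:330,230:480,::-1],None,fx=3,fy=3))
E
python3 look.py 2
```

```text
5.75 [0.46359467 0.1580106  0.02750311] [ 0.15371872 -0.11772743  0.51614183] tcp in bin [-0.20046474 -0.01768982]
top dish (0.4690453112125397, 0.0716700330376625) 0.04495755955576897 bin frame [-0.20059722 -0.10420216] 0.73
scene dish (0.473233699798584, 0.0775059163570404) 0.05186443030834198 bin frame [-0.19604095 -0.09864873] 0.83
```

View pics/top2.png

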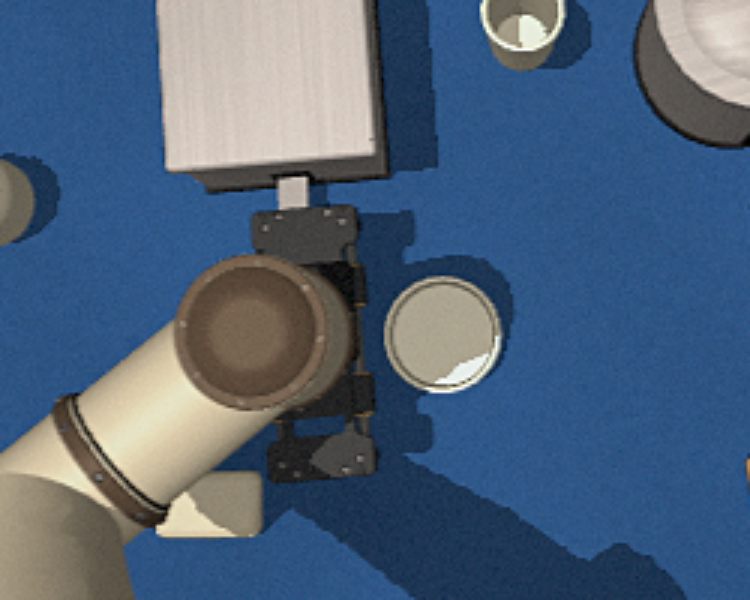

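Dish at (443,333) in the crop, bin frame y about -0.10, flat and clear. Now up, shut the fingers, roll back and go over the pedal.

Request:
arm_command([
  {"fingers":46,"travel":[0,0,-4],"roll":0},
  {"fingers":46,"travel":[0,0,-8],"roll":0},
  {"fingers":0,"travel":[0,0,-10],"roll":-8},
  {"fingers":0,"travel":[0,0,-10],"roll":-16},
  {"fingers":0,"travel":[0,0,-10],"roll":-24},
  {"fingers":0,"travel":[0,0,-10],"roll":-32},
  {"fingers":0,"travel":[0,0,-10],"roll":-40},
  {"fingers":0,"travel":[0,0,-10],"roll":-48},
  {"fingers":0,"travel":[0,0,-10],"roll":-56},
  {"fingers":0,"travel":[0,0,-10],"roll":-64},
])

```text
time_s: 6.95
tcp_pos: [0.4632, 0.1568, 0.1273]
ee_rot: [[0.926, -0.376, -0.001], [-0.376, -0.926, -0.001], [-0.001, 0.001, -1.0]]
wrist_force: [-0.7, -0.1, -0.4]
gripper_width: 0.005
```

Request:
arm_command([
  {"fingers":0,"travel":[0,0,0],"roll":-8},
  {"fingers":0,"travel":[0,0,0],"roll":-16},
  {"fingers":0,"travel":[0,0,0],"roll":-26},
  {"fingers":0,"travel":[0,0,0],"roll":-26},
  {"fingers":0,"travel":[0,0,0],"roll":-26},
])

```text
time_s: 7.45
tcp_pos: [0.4634, 0.1571, 0.1274]
ee_rot: [[0.998, 0.06, -0.001], [0.06, -0.998, -0.0], [-0.001, 0.0, -1.0]]
wrist_force: [1.4, 0.3, -0.4]
gripper_width: 0.007
```

```bash
python3 look.py 3
```

```text
7.45 [0.46341845 0.15708104 0.12740585] [ 1.40126803  0.3372605  -0.42168952] tcp in bin [-0.20070058 -0.01860607]
top dish (0.7021927833557129, 0.007661390118300915) 0.027883268892765045 bin frame [ 0.02793366 -0.18312293] 0.72
scene dish (0.4713927209377289, 0.07391736656427383) 0.04941960796713829 bin frame [-0.19810967 -0.102111  ] 0.74
```

Request:
arm_command([
  {"fingers":0,"travel":[3,-0.9,0],"roll":0},
  {"fingers":0,"travel":[6.2,-1.9,0],"roll":0},
  {"fingers":0,"travel":[6.2,-1.9,2],"roll":0},
  {"fingers":0,"travel":[6.2,-1.9,4],"roll":0},
  {"fingers":0,"travel":[6.2,-1.9,5],"roll":0},
  {"fingers":0,"travel":[6.2,-1.9,5.4],"roll":0},
  {"fingers":0,"travel":[6.2,-1.9,5.4],"roll":0},
])

```text
time_s: 8.35
tcp_pos: [0.5243, 0.1804, 0.0734]
ee_rot: [[0.998, 0.063, -0.0], [0.063, -0.998, -0.0], [-0.0, 0.0, -1.0]]
wrist_force: [0.4, 0.1, 0.4]
gripper_width: 0.002
```

```bash
python3 look.py 4
```

```text
8.35 [0.5243082  0.18036613 0.0734402 ] [0.37131965 0.09698604 0.43580373] tcp in bin [-0.13843511  0.00070113]
scene dish (0.47149431705474854, 0.07302501052618027) 0.05030829831957817 bin frame [-0.19806588 -0.10300805] 0.59
```

View pics/scene4.png

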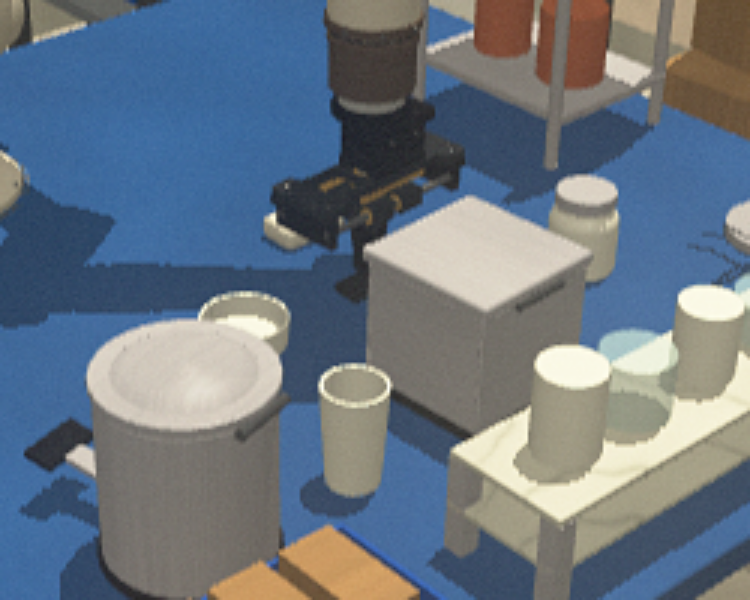

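Fingertips are over the pedal at (350,285), the dish is at (245,325) and the lid is shut. Pressing slowly.

Request:
arm_command([
  {"fingers":0,"travel":[0,0,0.3],"roll":0},
  {"fingers":0,"travel":[0,0,0.6],"roll":0},
  {"fingers":0,"travel":[0,0,0.8],"roll":0},
  {"fingers":0,"travel":[0,0,1.0],"roll":0},
  {"fingers":0,"travel":[0,0,1.2],"roll":0},
  {"fingers":0,"travel":[0,0,1.4],"roll":0},
  {"fingers":0,"travel":[0,0,1.6],"roll":0},
  {"fingers":0,"travel":[0,0,1.8],"roll":0},
  {"fingers":0,"travel":[0,0,2.0],"roll":0},
  {"fingers":0,"travel":[0,0,2.2],"roll":0},
])

```text
time_s: 9.55
tcp_pos: [0.5238, 0.1802, 0.0515]
ee_rot: [[0.998, 0.063, -0.001], [0.063, -0.998, -0.001], [-0.001, 0.001, -1.0]]
wrist_force: [-4.2, 0.2, 5.4]
gripper_width: 0.0
```

Request:
arm_command([
  {"fingers":0,"travel":[0,0,0.2],"roll":0},
  {"fingers":0,"travel":[0,0,0.4],"roll":0},
  {"fingers":0,"travel":[0,0,0.6],"roll":0},
  {"fingers":0,"travel":[0,0,0.8],"roll":0},
  {"fingers":0,"travel":[0,0,1.0],"roll":0},
  {"fingers":0,"travel":[0,0,1.2],"roll":0},
  {"fingers":0,"travel":[0,0,1.4],"roll":0},
  {"fingers":0,"travel":[0,0,1.6],"roll":0},
  {"fingers":0,"travel":[0,0,1.7],"roll":0},
  {"fingers":0,"travel":[0,0,1.7],"roll":0},
])

```text
time_s: 10.55
tcp_pos: [0.5249, 0.1806, 0.0348]
ee_rot: [[0.998, 0.063, 0.001], [0.063, -0.998, 0.0], [0.001, -0.0, -1.0]]
wrist_force: [0.6, -1.7, 2.7]
gripper_width: 0.004
```

```bash
python3 look.py 5
```

```text
10.55 [0.52487149 0.18060414 0.03476841] [ 0.60038917 -1.71617465  2.65080447] tcp in bin [-0.13785763  0.00090229]
top dish (0.4689129590988159, 0.07183888554573059) 0.044911716133356094 bin frame [-0.2007184  -0.10402512] 0.8
```

View pics/scene5.png

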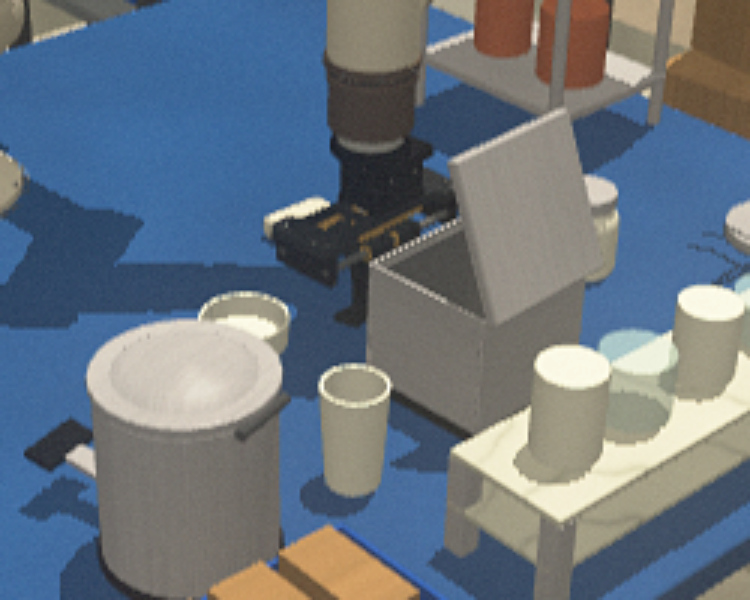

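The lid is wide open (top edge near (510,135)). Pressing slightly further to the stop, then holding.

Request:
arm_command([
  {"fingers":0,"travel":[0,0,0.1],"roll":0},
  {"fingers":0,"travel":[0,0,0.2],"roll":0},
  {"fingers":0,"travel":[0,0,0.3],"roll":0},
  {"fingers":0,"travel":[0,0,0.3],"roll":0},
  {"fingers":0,"travel":[0,0,0.3],"roll":0},
])

```text
time_s: 11.25
tcp_pos: [0.525, 0.1806, 0.0341]
ee_rot: [[0.998, 0.064, 0.002], [0.064, -0.998, 0.0], [0.002, -0.0, -1.0]]
wrist_force: [-3.4, -2.2, 17.0]
gripper_width: 0.004
```

```bash
cat > lid.py <<'E'
from h import *
s=sense();print(s['time_s'],s['tcp_pos'],s['wrist_force'])
o=np.array([.6625,.1886]);t=np.radians(3.7);R=np.array([[np.cos(t),-np.sin(t)],[np.sin(t),np.cos(t)]])
p,d=capture('scene');W=cloud('scene',d);r=cut_out('scene','square_bin_lid')
q=W[r[0]['mask']];b=np.c_[(q[:,:2]-o)@R,q[:,2]];b=b[(b[:,2]>.135)&(abs(b[:,1])<.06)&(abs(b[:,0])<.12)]
c=np.median(b,0);n=np.linalg.svd(b-c,full_matrices=False)[2][2];print('n pts',len(b),'max z',b[:,2].max(),'lid angle by plane',np.arccos(abs(n[2])))
E
python3 lid.py
```

```text
11.25 [0.52502251 0.18063412 0.03414841] [-3.39487736 -2.22847228 17.02465269]
n pts 1823 max z 0.2758148394978037 lid angle by plane 1.1906862656732728
```

Lid angle is 1.19 with the pedal on its stop. Holding 2 s.

Request:
arm_command([
  {"fingers":0,"travel":[0,0,0],"roll":0},
  {"fingers":0,"travel":[0,0,0],"roll":0},
  {"fingers":0,"travel":[0,0,0],"roll":0},
  {"fingers":0,"travel":[0,0,0],"roll":0},
  {"fingers":0,"travel":[0,0,0],"roll":0},
  {"fingers":0,"travel":[0,0,0],"roll":0},
  {"fingers":0,"travel":[0,0,0],"roll":0},
  {"fingers":0,"travel":[0,0,0],"roll":0},
  {"fingers":0,"travel":[0,0,0],"roll":0},
  {"fingers":0,"travel":[0,0,0],"roll":0},
])

```text
time_s: 12.35
tcp_pos: [0.525, 0.1806, 0.0342]
ee_rot: [[0.998, 0.064, 0.002], [0.064, -0.998, 0.0], [0.002, -0.0, -1.0]]
wrist_force: [-4.9, -2.5, 17.0]
gripper_width: 0.005
```

Request:
arm_command([
  {"fingers":0,"travel":[0,0,0],"roll":0},
  {"fingers":0,"travel":[0,0,0],"roll":0},
  {"fingers":0,"travel":[0,0,0],"roll":0},
  {"fingers":0,"travel":[0,0,0],"roll":0},
  {"fingers":0,"travel":[0,0,0],"roll":0},
  {"fingers":0,"travel":[0,0,0],"roll":0},
  {"fingers":0,"travel":[0,0,0],"roll":0},
  {"fingers":0,"travel":[0,0,0],"roll":0},
  {"fingers":0,"travel":[0,0,0],"roll":0},
  {"fingers":0,"travel":[0,0,0],"roll":0},
])

```text
time_s: 13.35
tcp_pos: [0.525, 0.1807, 0.0342]
ee_rot: [[0.998, 0.064, 0.002], [0.064, -0.998, 0.0], [0.002, -0.0, -1.0]]
wrist_force: [-3.8, -2.9, 16.9]
gripper_width: 0.006
```

Request:
arm_command([
  {"fingers":0,"travel":[0,0,-0.1],"roll":0},
  {"fingers":0,"travel":[0,0,-0.2],"roll":0},
  {"fingers":0,"travel":[0,0,-0.3],"roll":0},
  {"fingers":0,"travel":[0,0,-0.4],"roll":0},
  {"fingers":0,"travel":[0,0,-0.5],"roll":0},
  {"fingers":0,"travel":[0,0,-0.6],"roll":0},
  {"fingers":0,"travel":[0,0,-0.7],"roll":0},
  {"fingers":0,"travel":[0,0,-0.8],"roll":0},
  {"fingers":0,"travel":[0,0,-0.9],"roll":0},
  {"fingers":0,"travel":[0,0,-1.0],"roll":0},
])

```text
time_s: 14.35
tcp_pos: [0.5242, 0.1806, 0.0417]
ee_rot: [[0.998, 0.063, -0.0], [0.063, -0.998, 0.0], [-0.0, -0.0, -1.0]]
wrist_force: [-1.5, 1.4, 2.5]
gripper_width: 0.006
```

Request:
arm_command([
  {"fingers":0,"travel":[0,0,-0.1],"roll":0},
  {"fingers":0,"travel":[0,0,-0.2],"roll":0},
  {"fingers":0,"travel":[0,0,-0.3],"roll":0},
  {"fingers":0,"travel":[0,0,-0.4],"roll":0},
  {"fingers":0,"travel":[0,0,-0.5],"roll":0},
  {"fingers":0,"travel":[0,0,-0.6],"roll":0},
  {"fingers":0,"travel":[0,0,-0.7],"roll":0},
  {"fingers":0,"travel":[0,0,-0.8],"roll":0},
  {"fingers":0,"travel":[0,0,-0.9],"roll":0},
  {"fingers":0,"travel":[0,0,-1.0],"roll":0},
])

```text
time_s: 15.35
tcp_pos: [0.5245, 0.1804, 0.0517]
ee_rot: [[0.998, 0.063, 0.0], [0.063, -0.998, 0.0], [0.0, -0.0, -1.0]]
wrist_force: [-1.6, 1.8, 4.0]
gripper_width: 0.007
```

```bash
python3 lid.py
```

```text
15.35 [0.52448521 0.18043831 0.05169578] [-1.55124862  1.82482677  3.95079152]
n pts 1793 max z 0.21527494665081692 lid angle by plane 0.49416287110658824
```

Request:
arm_command([
  {"fingers":0,"travel":[0,0,-0.1],"roll":0},
  {"fingers":0,"travel":[0,0,-0.2],"roll":0},
  {"fingers":0,"travel":[0,0,-0.3],"roll":0},
  {"fingers":0,"travel":[0,0,-0.4],"roll":0},
  {"fingers":0,"travel":[0,0,-0.5],"roll":0},
  {"fingers":0,"travel":[0,0,-0.6],"roll":0},
  {"fingers":0,"travel":[0,0,-0.7],"roll":0},
  {"fingers":0,"travel":[0,0,-0.8],"roll":0},
  {"fingers":0,"travel":[0,0,-0.9],"roll":0},
  {"fingers":0,"travel":[0,0,-1.0],"roll":0},
])

```text
time_s: 16.45
tcp_pos: [0.5254, 0.1806, 0.062]
ee_rot: [[0.998, 0.063, 0.002], [0.063, -0.998, 0.001], [0.002, -0.001, -1.0]]
wrist_force: [2.5, -1.4, 3.7]
gripper_width: 0.007
```

Request:
arm_command([
  {"fingers":0,"travel":[0,0,-0.1],"roll":0},
  {"fingers":0,"travel":[0,0,-0.2],"roll":0},
  {"fingers":0,"travel":[0,0,-0.3],"roll":0},
  {"fingers":0,"travel":[0,0,-0.4],"roll":0},
  {"fingers":0,"travel":[0,0,-0.5],"roll":0},
  {"fingers":0,"travel":[0,0,-0.6],"roll":0},
  {"fingers":0,"travel":[0,0,-0.7],"roll":0},
  {"fingers":0,"travel":[0,0,-0.8],"roll":0},
  {"fingers":0,"travel":[0,0,-0.9],"roll":0},
  {"fingers":0,"travel":[0,0,-1.0],"roll":0},
])

```text
time_s: 17.45
tcp_pos: [0.5238, 0.1802, 0.0712]
ee_rot: [[0.998, 0.063, -0.001], [0.063, -0.998, -0.001], [-0.001, 0.001, -1.0]]
wrist_force: [0.2, -0.7, -0.4]
gripper_width: 0.005
```

```bash
python3 lid.py
```

```text
17.45 [0.52384325 0.18015122 0.07123887] [ 0.20154441 -0.72469155 -0.44321874]
n pts 1297 max z 0.150451119615563 lid angle by plane 0.008001260899245138
```

Lid shut. Rising straight up, backing away a little and checking.

Request:
arm_command([
  {"fingers":0,"travel":[0,0,-2],"roll":0},
  {"fingers":0,"travel":[0,0,-5],"roll":0},
  {"fingers":0,"travel":[0,0,-9],"roll":0},
  {"fingers":0,"travel":[0,0,-13],"roll":0},
  {"fingers":0,"travel":[-3,0,-15],"roll":0},
  {"fingers":0,"travel":[-6,0,-15],"roll":0},
  {"fingers":0,"travel":[-8,0,-15],"roll":0},
  {"fingers":0,"travel":[-8,0,-15],"roll":0},
  {"fingers":0,"travel":[-8,0,-15],"roll":0},
  {"fingers":0,"travel":[-8,0,-15],"roll":0},
])

```text
time_s: 18.55
tcp_pos: [0.4453, 0.1756, 0.2215]
ee_rot: [[0.998, 0.063, 0.0], [0.063, -0.998, -0.0], [0.0, 0.0, -1.0]]
wrist_force: [0.1, 0.1, -0.1]
gripper_width: 0.006
```

```bash
python3 lid.py; python3 look.py 6
```

```text
18.55 [0.44525281 0.17564671 0.22151693] [ 0.06571783  0.09098282 -0.06905575]
n pts 1318 max z 0.15080477315226104 lid angle by plane 0.012860881049612444
18.65 [0.4452073  0.17553096 0.22119935] [-0.73886298 -0.1814969   0.02377557] tcp in bin [-0.21768315  0.0009806 ]
top dish (0.47065818309783936, 0.0716480165719986) 0.04604630544781685 bin frame [-0.19898913 -0.10432822] 0.9
scene dish (0.47150614857673645, 0.075313501060009) 0.048530738800764084 bin frame [-0.19790639 -0.10072509] 0.77
```

View pics/scene6.png

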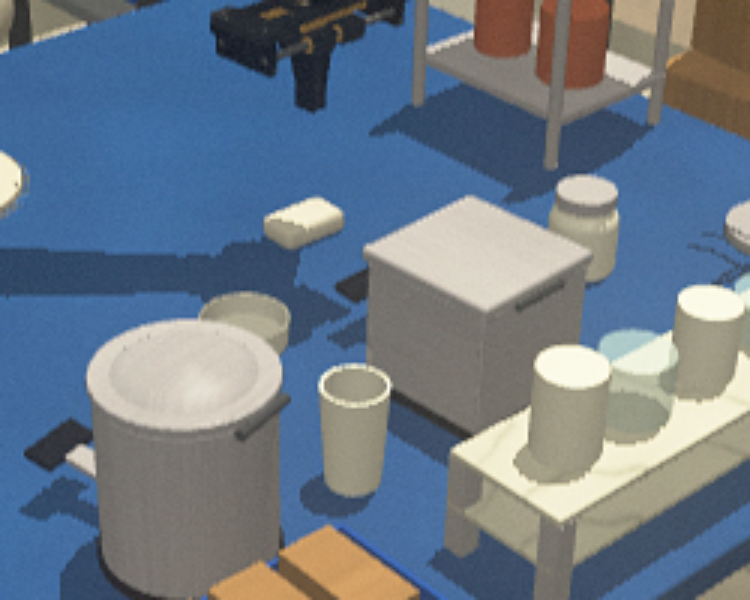

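The lid is shut with its top at (478,250), the pedal is up at (352,285), the dish is clear at (245,325), and the gripper is well away.

```bash
python3 -c "from station import *;print(finish_job())"
```

```text
the job is handed in; nothing more can be done
None
```

The square bin was tried out as asked and the job is handed in, at about 18.7 s of the 64 s allowed. No verdict was reported.

- **Soap dish:** I pushed it sideways along the counter with the fingertips. It ended about 104 mm to the side of the bin's middle line, where 74 mm was needed.
- **Opening:** I pressed the pedal with shut fingertips down to its stop. The lid measured 1.19 rad, and I held it there for just over 2 s at about 17 N on the wrist.
- **Closing:** I let the pedal up at about 10 mm/s, so the lid came down at roughly 0.4 rad/s, then rose and backed away.

**Last checks:**
- The lid measured about 0.01 rad, and the pedal was up by eye in the picture.
- The dish was flat and clear.
- The wrist force was near zero.
- The round bin, tumbler, jar and soap bar looked undisturbed. The pump bottle and nail brush were outside that last picture; the arm did not work near them.

**Disagreements:**
- The two cameras differed by up to about 6 mm on the dish position, well inside the margin.
- The network once took the tumbler for the dish in the top view; I ignored that reading.

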